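# Stir the finishing media once round the bowl

### The job

Check that the load of the finishing bowl moves freely: take the stirrer from its rack and with it stir the beads anticlockwise (seen from above) round the centre cone, until the orange tracer has been carried at least once right round and lies beside the white mark again. Then hang the stirrer back upright in its fork, with its collar resting on the prongs. Keep every bead in the bowl, do not touch the beads with the gripper, and leave the things standing round about where they are.

Things in the scene. Friction and masses are not known exactly. Their poses are not given: they have to be found in the camera images.
- bowl: Round grey bowl, fixed, on the left or right: 196 mm across, rim 60 mm high, inner wall radius about 90 mm, flat inner floor 6 mm up. A blunt centre cone (radius 34 mm at the floor, 32 at 30 mm up, top 55 mm up) leaves a ring channel about 56 mm wide, centred on radius 61 mm. Origin: centre of the underside; z up; local +x points to the white rim mark, which may face any way.
- bowl_mark (a point): White painted mark on the bowl's rim, 95 mm from the bowl's axis along its local +x, 60 mm high.
- rack: Fixed tool rack: base 120x100x10 mm, column at local x = 30 to 50 mm, on top a level fork open to local -x (roughly facing the robot). Prongs 12 mm wide, 10 mm thick, tops 150 mm above the bench; slot 22 mm wide, closed 17 mm behind the origin; prong tips 43 mm before it, each with a red lip 4 mm high. Origin: under the seat, at bench height.
- rack_seat (a point): Place on the rack where the stirrer's axis stands when hung: middle of the slot, level with the prong tops (150 mm up), over the rack's origin.
- stirrer: Stirrer, 185 mm, 0.16 kg, round: black puck foot 34 mm wide, 36 mm tall; rod 12 mm; steel collar 36 mm wide at 112 to 118 mm; yellow handle 22 mm thick at 118 to 185 mm. Starts hung in the rack, collar on the prongs, foot 38 mm above the bench. The foot cannot pass the slot: lift 10 to 60 mm and leave by the fork's open side. Origin: centre of the foot's underside; z up the handle.
- stirrer_collar (a point): On the stirrer's axis at the collar's underside, 112 mm above the foot's underside.
- vice_nose (a point): Top front end of the fixed green bench vice that stands between the robot and the middle of the bench, 136 mm up. From here the vice reaches back towards the robot (-x), up to 85 mm to either side; its jaws rise to 175 mm.
- tracer_center (a point): Centre of the orange tracer, a barrel-shaped bead 26 mm across, 24 mm tall, 25 g, lying in the bowl's channel; it starts within about 45 degrees of the mark.
- media1_center (a point): Centre of a blue bead, shaped and weighing the same as the tracer, in the bowl's channel. At the start no bead lies within about 45 degrees of the part of the channel across the bowl from the mark. Glazed and slippery (friction about 0.15 with bowl, foot and each other); beads get pushed, jostle and roll.
- media2_center (a point): Centre of a blue bead, shaped and weighing the same as the tracer, in the bowl's channel. At the start no bead lies within about 45 degrees of the part of the channel across the bowl from the mark. Glazed and slippery (friction about 0.15 with bowl, foot and each other); beads get pushed, jostle and roll.
- media3_center (a point): Centre of a blue bead, shaped and weighing the same as the tracer, in the bowl's channel. At the start no bead lies within about 45 degrees of the part of the channel across the bowl from the mark. Glazed and slippery (friction about 0.15 with bowl, foot and each other); beads get pushed, jostle and roll.
- media4_center (a point): Centre of a blue bead, shaped and weighing the same as the tracer, in the bowl's channel. At the start no bead lies within about 45 degrees of the part of the channel across the bowl from the mark. Glazed and slippery (friction about 0.15 with bowl, foot and each other); beads get pushed, jostle and roll.
- media5_center (a point): Centre of a blue bead, shaped and weighing the same as the tracer, in the bowl's channel. At the start no bead lies within about 45 degrees of the part of the channel across the bowl from the mark. Glazed and slippery (friction about 0.15 with bowl, foot and each other); beads get pushed, jostle and roll.
- spray_can: Bystander, loose: yellow and white spray can, 58 mm across, 217 mm tall, standing. Origin at the centre of its underside.
- steel_flange: Bystander, loose: grey stepped steel flange, 64 mm across, 30 mm tall. Origin at the centre of its underside.
- brass_blank: Bystander, loose: stepped round brass blank, 35 mm across, 60 mm tall, standing. Origin at the centre of its underside.
- pliers_1: Bystander, loose: red-handled pliers lying flat, 52x185x14 mm. Origin at the centre of its underside.
- power_strip_2: Bystander, loose: short white power strip, 50x150x32 mm. Origin at the centre of its underside.
- tape_measure: Bystander, loose: yellow tape measure, 66x73x32 mm. Origin at the centre of its underside.
Mind the look-alikes: they are no part of the job. What is shaped like the stirrer but blue or green is not meant.

How it is judged:
On the way, in this order (a step that is already met when the one before it is completed fails the run):
1. the stirrer is out of the rack (distance between stirrer_collar and rack_seat above 0.1 m), for 0.1 s.
2. the tracer is a quarter turn anticlockwise from the mark (y of tracer_center in the frame of bowl above 0.025 m and x of tracer_center in the frame of bowl between -0.03 and 0.03 m), for 0.05 s.
3. the tracer is opposite the mark (x of tracer_center in the frame of bowl below -0.025 m and y of tracer_center in the frame of bowl between -0.03 and 0.03 m), for 0.05 s.
4. the tracer is three quarters of a turn on (y of tracer_center in the frame of bowl below -0.025 m and x of tracer_center in the frame of bowl between -0.03 and 0.03 m), for 0.05 s.
At the end, for the whole second after the job is handed in: Tracer in the channel beside the mark (within 30 mm of the line from the bowl's axis to the mark), all six beads in the bowl; stirrer hung at rest in the fork, upright within 0.12 rad, collar within 6 mm of the prong tops' height and 20 mm of the seat (x of tracer_center in the frame of bowl above 0.025 m and y of tracer_center in the frame of bowl between -0.03 and 0.03 m and horizontal distance between each of tracer_center, media1_center, media2_center, media3_center, media4_center, media5_center and bowl below 0.09 m and height (world z) of each of tracer_center, media1_center, media2_center, media3_center, media4_center, media5_center below 0.05 m and horizontal distance between stirrer_collar and rack_seat below 0.02 m and distance between stirrer_collar and rack_seat below 0.021 m and angle between stirrer's own z axis and vertical below 0.12 rad and linear speed of stirrer below 0.05 m/s and z of stirrer_collar in the frame of rack between 0.144 and 0.156 m); the robot touches nothing.
It fails at once if a bead is touched by the gripper (contact force between the fingers and tracer above 0.3 N or contact force between the fingers and media1 above 0.3 N or contact force between the fingers and media2 above 0.3 N or contact force between the fingers and media3 above 0.3 N or contact force between the fingers and media4 above 0.3 N or contact force between the fingers and media5 above 0.3 N).
It fails at once if a bystander is moved by more than 25 mm (distance of any of spray_can, steel_flange, brass_blank, pliers_1, power_strip_2, tape_measure from where it was at the start of the episode above 0.025 m).
It also fails if it takes over 72 s, if anything falls off the work surface, if the arm or the gripper's body presses on something with over 40 N, if the wrist force passes 120 N, or if a joint passes its speed limit or range.

### The arm

A 6-joint arm with a two-finger parallel gripper is mounted at the origin on a cart in front of the work surface, level with it; the furniture and walls round the work are solid. World frame = base frame: x ahead of the robot, y to its left, z up, the work surface at z = 0. Lengths are in m, angles in rad, forces in N, time in s.
With the tool pointing down it reaches from about 0.375 to 0.9 m from the base axis. Payload 3.1 kg.
Tool frame: the origin (TCP) lies at the very end of the fingers, on their centre line; the grasp point (between the pads) lies 19 mm behind it; z points along the fingers, y is the line along which they close (so a half turn about z gives the same grasp; the last joint's range is limited). The gripper opens to 87 mm and grips with 3 to 60 N. Pads are 19 mm wide; open, the fingers measure 117 mm over their backs; the gripper's body (75 mm by 190 mm) begins 51 mm behind the grasp point.
Start: joints at [1.143, 0.527, 1.433, -0, 1.181, -0.178], TCP at [0.154, 0.606, 0.223] pointing down, gripper open.
Joint ranges: [-3.08, 3.08], [-0.75, 2.2], [0.22, 2.44], [-1.43, 4.57], [0, 2.65], [-2.85, 2.85]. Speed limits (rad/s): [2.79, 2.79, 3.14, 3.14, 3.14, 3.14].

### API

Orientations are given as a unit quaternion [x, y, z, w].
In Python, from rig import robot gives the robot as it stands. The module is installed in compiled form; this text tells all that it offers.
- The arm moves only by the tool play_rows, never from a script. Its argument "steps" is one flat list of numbers, 5 for each row, row after row: the opening, from -1 (shut) to 1 (fully open), then the shift along the tool's x, y, z as a fraction of full scale, then the turn about the tool's z as a fraction of full scale. In form: [claw, tx, ty, tz, twist, claw, tx, ty, tz, twist, ...]. A call has exactly 10 rows; each row shifts and turns the commanded pose from where the row before left it, along the tool's axes as they then stand; what a row does not reach is not made up. Full scale, the value 1, is 0.03 m for a shift and 0.1 rad for a turn. A row lasts 1/10 s, in which the tool goes at most 50 mm and 8.59 degrees, less where a joint would pass 70% of its speed; a pose out of reach is approached as far as the arm can. A call with a number of a shift or a turn outside -1 to 1 is refused whole. A call with a gripper value outside its range is refused whole. The fingers move at their own pace and stop on an object; "grip_force" is the grip in N (left out, the last holds). Time passes only in rows, so rows that do not move let the fingers close, or fill a call up. It gives the time, the measured TCP pose, the force, the opening and the grip force at its end, in the units of the state.
- robot.get_obs(): the state, without advancing time (a new reading comes with each control period).
- robot.camera(name): name is "scene" or "top" or "wrist"; returns a dict with "image" (384x512x3 uint8, red, green, blue), "mtx" (3x3 intrinsics, pixels), "rvec" (rotation vector, rad) and "tvec" (3), from world to camera coordinates, as OpenCV has them. Camera axes: x right, y down, z forward; pixel columns grow to the right and rows downward; lengths in m; the calibration is good to about 2 mm. The wrist camera is an equidistant fisheye: a pixel r from the principal point sees the ray r / f radians off the axis. A picture is of the moment at which its call begins. There is no depth.
- robot.hand_in(): hands the job in; it is judged then, once.
The state is a dict: "time": time; "q": joint angles; "joint_velocities": joint speeds; "joint_torque": joint torques, N m; "position": TCP position; "tool_rot": TCP orientation; "ft_force": force on the tool from outside, world axes, zero at the start; "moment": the same for the moment, N m; "grip_width": finger opening in m; "grip_force": force on a finger pad.
Only numpy, scipy, OpenCV 4.12 (cv2) and the standard library are available. Lean on these libraries where they do the work, as an engineer would, in place of code of your own. Each camera call takes 0.05 s, during which the arm holds its last target. There are 200 camera calls.

## Working session

There is one attempt and no reset: what is moved stays moved. The work goes in short steps, Python scripts to look and compute and a tool call to move; the robot and the scene stay as the last step left them, time stands still between calls to the robot, and variables do not carry over. Pictures are saved under pics/ and viewed, at most 12 in all, crops included, and the job is handed in when it is done.

Besides the shell and the picture viewer there is one more tool, called after "Request:" as a command line: name --argument value ..., lists and objects as JSON in quotes. play_rows: Moves the arm, as the interface text tells. Shift numbers are shares of 0.03 m and turn numbers shares of 0.1 rad, none past 1 either way. Its arguments: {"type":"object","properties":{"steps":{"type":"array"},"grip_force":{"type":"number"}},"required":["steps"]}

```bash
mkdir -p pics; ls; cat > h.py <<'E'
import numpy as np, cv2
from rig import robot
def P(c): return cv2.Rodrigues(np.array(c['rvec'],float))[0], np.array(c['tvec'],float).ravel(), np.array(c['mtx'],float)
def ray(c,uv,fish=False):
    R,t,K=P(c); x=(uv[0]-K[0,2])/K[0,0]; y=(uv[1]-K[1,2])/K[1,1]
    if fish:
        th=np.hypot(x,y); s=np.sin(th)/max(th,1e-9); d=np.array([x*s,y*s,np.cos(th)])
    else: d=np.array([x,y,1.])
    return -R.T@t, R.T@d
def onz(c,uv,z,fish=False):
    o,d=ray(c,uv,fish); return o+d*(z-o[2])/d[2]
def tri(a,b):
    (o1,d1),(o2,d2)=a,b; A=np.stack([d1,-d2],1); s=np.linalg.lstsq(A,o2-o1,rcond=None)[0]
    p,q=o1+d1*s[0],o2+d2*s[1]; return (p+q)/2,np.linalg.norm(p-q)
def proj(c,X):
    R,t,K=P(c); return cv2.projectPoints(np.array(X,float).reshape(-1,1,3),np.array(c['rvec'],float),t,K,None)[0].reshape(-1,2)
def save(c,n): cv2.imwrite('pics/'+n,cv2.cvtColor(c['image'],cv2.COLOR_RGB2BGR))
E
python3 - <<'E'
from h import *
import pickle
C={n:robot.camera(n) for n in('scene','top')}
pickle.dump(C,open('c0.pkl','wb'))
for n in C: save(C[n],n+'0.png'); print(n,C[n]['mtx'].tolist(),ray(C[n],(256,192)))
o=robot.get_obs(); print(o['position'],o['tool_rot'],o['time'],o['grip_width'])
E
```

```text
pics
scene [[448.1708987485282, 0.0, 251.58950364771], [0.0, 448.1708987485282, 192.23976268061693], [0.0, 0.0, 1.0]] (array([-0.46097486, -0.94520155,  0.90137975]), array([ 0.65595021,  0.58029608, -0.48278661]))
top [[458.0819605216685, 0.0, 257.89675726234935], [0.0, 458.0819605216685, 185.68661147856872], [0.0, 0.0, 1.0]] (array([0.3579638 , 0.00743028, 1.73575614]), array([ 0.12198279, -0.01597126, -0.99250804]))
[0.15359752 0.6051535  0.22165909] [ 1.24091104e-01  9.92270342e-01 -9.40723431e-04 -2.85577381e-04] 0.1 0.0868110830738591
```

View pics/scene0.png

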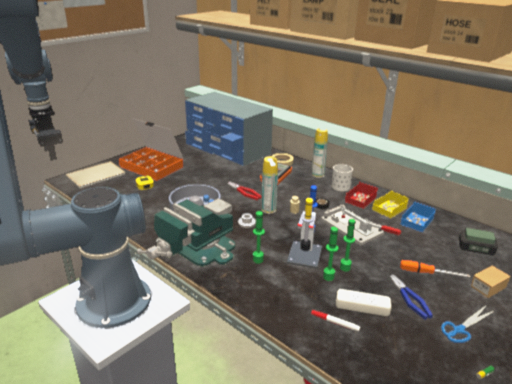

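View pics/top0.png

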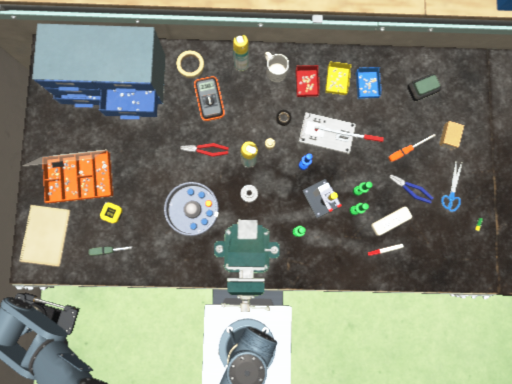

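The views show the bowl at top (191,208), with its mark possibly near (215,213). The rack and yellow stirrer are at (322,197), green look-alikes at (299,231), (358,208) and (362,187), and a blue one at (305,160). The vice is at (247,250). Next I'll zoom in.

```bash
python3 - <<'E'
from h import *
import pickle
C=pickle.load(open('c0.pkl','rb'))
t=C['top']['image'];s=C['scene']['image']
f=lambda i,x,y,w,h,k:cv2.resize(i[y:y+h,x:x+w],None,fx=k,fy=k,interpolation=cv2.INTER_CUBIC)
a=np.hstack([f(t,156,175,70,70,4),f(t,280,145,100,70,4)])
b=f(s,230,170,136,116,3); b=cv2.copyMakeBorder(b,0,300-min(300,b.shape[0]) if b.shape[0]<300 else 0,0,a.shape[1]-b.shape[1],0)[:300]
b2=f(s,160,180,65,40,4); b[:160,410:410+260]=b2[:160]
cv2.imwrite('pics/z.png',cv2.cvtColor(np.vstack([a,b]),cv2.COLOR_RGB2BGR))
E
```

```text
(no output)
```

View pics/z.png

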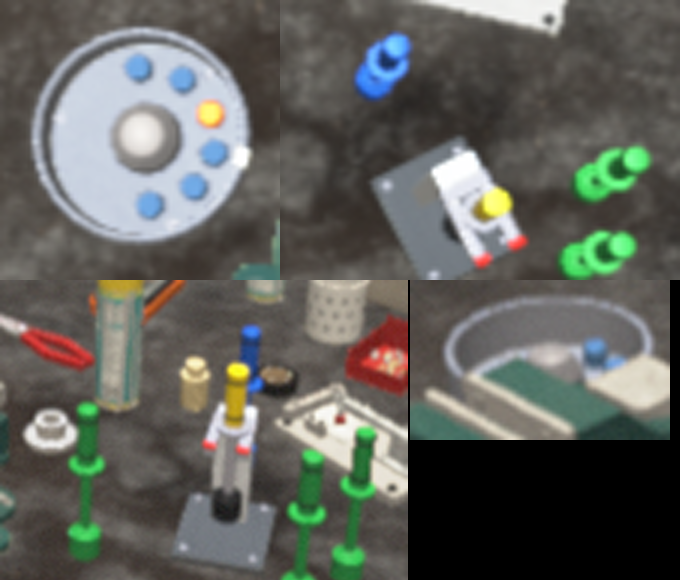

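```bash
cat >> h.py <<'E'
def blobs(c,lo,hi,roi=None,amin=4):
    im=c['image']; hsv=cv2.cvtColor(im,cv2.COLOR_RGB2HSV); m=cv2.inRange(hsv,np.array(lo),np.array(hi))
    if roi is not None:
        k=np.zeros_like(m); x,y,w,h=roi; k[y:y+h,x:x+w]=1; m=m*k
    n,l,st,ce=cv2.connectedComponentsWithStats(m); return [(ce[i].round(2),st[i].tolist()) for i in range(1,n) if st[i][4]>=amin]
E
python3 - <<'E'
from h import *
import pickle
C=pickle.load(open('c0.pkl','rb')); T,S=C['top'],C['scene']
np.set_printoptions(precision=4,suppress=True)
print('yT',blobs(T,(22,120,120),(35,255,255),(315,180,35,35)))
print('yS',blobs(S,(22,120,120),(35,255,255),(295,185,30,40)))
r=[blobs(c,(a,120,120),(b,255,255),roi) for c,roi in((T,(320,195,30,25)),(S,(290,200,40,40))) for a,b in((0,8),(170,180))]
print('red',r)
print('or',blobs(T,(8,100,120),(21,255,255),(160,175,65,65)))
print('bl',blobs(T,(98,90,100),(115,255,255),(160,175,60,65)))
print('wh',blobs(T,(0,0,235),(180,25,255),(205,205,16,18)))
print('gr',[(b[0],b[1],onz(T,b[0],.1)) for b in blobs(T,(45,120,60),(75,255,255),None,20)])
print('blu',[(b[0],b[1],onz(T,b[0],.1)) for b in blobs(T,(100,160,100),(120,255,255),(295,145,25,30),20)])
print('spray',onz(T,(249.5,148),.217),'vice nose',onz(T,(247,222),.136))
# cone top, bowl rim
print('cone',onz(T,(156+145/4,175+133/4),.055),'rim',[onz(T,p,.06) for p in((156+33/4,208),(156+249/4,208),(191.5,175+28/4),(191.5,175+242/4))])
E
```

```text
yT [(array([333.15, 195.7 ]), [329, 192, 9, 8, 46])]
yS [(array([308.15, 207.14]), [305, 197, 8, 22, 129])]
red [[(array([339.17, 205.5 ]), [337, 204, 5, 4, 12]), (array([330.5, 210. ]), [329, 209, 4, 3, 10])], [], [(array([299.33, 225.  ]), [298, 224, 4, 3, 6]), (array([310.17, 226.67]), [309, 226, 4, 2, 6])], []]
or [(array([208.92, 203.17]), [206, 200, 6, 7, 12])]
bl [(array([190.21, 191.5 ]), [188, 189, 6, 6, 28]), (array([201.21, 194.5 ]), [199, 192, 6, 6, 28]), (array([209.26, 212.59]), [207, 210, 6, 6, 27]), (array([204.  , 221.46]), [201, 219, 7, 6, 28]), (array([193.07, 225.7 ]), [191, 223, 6, 6, 27])]
wh [(array([215.5 , 213.78]), [214, 212, 4, 5, 18])]
gr [(array([361.84, 188.05]), [353, 182, 19, 14, 162], array([ 0.5827, -0.4018,  0.1   ])), (array([358.57, 208.23]), [350, 203, 19, 12, 157], array([ 0.5091, -0.3893,  0.1   ])), (array([479.4, 221.4]), [478, 218, 4, 8, 20], array([ 0.4718, -0.8269,  0.1   ])), (array([298.41, 231.01]), [292, 226, 14, 11, 107], array([ 0.4226, -0.1731,  0.1   ]))]
blu [(array([307.41, 159.05]), [304, 154, 8, 9, 39], array([ 0.6844, -0.2035,  0.1   ])), (array([302.65, 165.42]), [299, 161, 10, 9, 52], array([ 0.6604, -0.1863,  0.1   ]))]
spray [0.694  0.0083 0.217 ] vice nose [0.4485 0.0107 0.136 ]
cone [0.4988 0.2128 0.055 ] rim [array([0.4969, 0.3142, 0.06  ]), array([0.5016, 0.1174, 0.06  ]), array([0.5953, 0.2189, 0.06  ]), array([0.3993, 0.2109, 0.06  ])]
```

```bash
python3 - <<'E'
from h import *
import pickle
from scipy.optimize import least_squares
C=pickle.load(open('c0.pkl','rb')); T,S=C['top'],C['scene']
np.set_printoptions(precision=4,suppress=True)
print('handle top', tri(ray(T,(333.15,195.7)),ray(S,(308.2,199))), onz(T,(333.15,195.7),.215))
L1=tri(ray(T,(339.17,205.5)),ray(S,(310.17,226.4))); L2=tri(ray(T,(330.5,210)),ray(S,(299.33,225)));print('lips',L1,L2, onz(T,(339.17,205.5),.153),onz(T,(330.5,210),.153))
# bowl rim: bright ring edge, radial scan from centre
g=cv2.cvtColor(T['image'],cv2.COLOR_RGB2GRAY).astype(float)
pts=[]
c0=np.array([.498,.2145])
for a in np.arange(0,2*np.pi,.1):
    rs=np.arange(.085,.115,.0005)
    uv=proj(T,[[c0[0]+r*np.cos(a),c0[1]+r*np.sin(a),.06] for r in rs]).astype(np.float32)
    v=cv2.remap(g.astype(np.float32),uv[:,0],uv[:,1],cv2.INTER_LINEAR).ravel()
    i=np.argmin(np.gradient(cv2.GaussianBlur(v[:,None],(1,9),0).ravel())); pts.append(c0+rs[i]*np.array([np.cos(a),np.sin(a)]))
pts=np.array(pts); f=least_squares(lambda p:np.hypot(*(pts-p[:2]).T)-p[2],[*c0,.098],loss='soft_l1',f_scale=.001); print('bowl',f.x,'res',np.median(abs(f.fun)))
b=f.x[:2]; m=onz(T,(215.5,213.78),.06)[:2]-b; ma=np.arctan2(m[1],m[0]); print('mark',np.hypot(*m),np.degrees(ma))
for n,p in [('tr',(208.9,203.1)),('b',(190.21,191.5)),('b',(201.21,194.5)),('b',(209.26,212.59)),('b',(204,221.46)),('b',(193.07,225.7))]:
    q=onz(T,p,.026)[:2]-b; print(n,np.hypot(*q),np.degrees(np.arctan2(q[1],q[0])-ma))
E
```

```text
handle top (array([ 0.5379, -0.2747,  0.2233]), np.float64(0.0005732231064476941)) [ 0.5387 -0.2761  0.215 ]
lips (array([ 0.512 , -0.3086,  0.1511]), np.float64(0.0009901988187056097)) (array([ 0.496 , -0.2788,  0.1503]), np.float64(1.2128960103223829e-05)) [ 0.5122 -0.3086  0.153 ] [ 0.4958 -0.2783  0.153 ]
bowl [0.4995 0.2179 0.0981] res 0.0005326266496527288
mark 0.09319197061685641 -101.9568136035955
tr 0.06669416126062257 31.721360863025428
b 0.06511535790908281 109.62891292483607
b 0.06339157050458424 70.73772738760918
b 0.06664564432793157 0.7726494503107627
b 0.06607050483077309 -32.633860698145774
b 0.06342037503710712 -71.54363335594778
```

Request:
play_rows --steps '[1,0,0,-1,-1,1,0,0,-1,-1,1,0,0,-1,-0.48,1,0,0,-0.5,0,1,-0.9,-1,0,0,1,-0.9,-1,0,0,1,-0.9,-1,0,0,1,-0.9,-1,0,0,1,-0.9,-1,0,0,1,-0.9,-1,0,0]' --grip_force 40

```text
time: 1.1
position: [0.3163, 0.4241, 0.3272]
tool_rot: [0.0, 1.0, -0.0, -0.0]
ft_force: [0.6, -0.1, 0.1]
grip_width: 0.0873
grip_force: 0.0
```

Request:
play_rows --steps '[1,-0.8,-0.9,0,0,1,-0.8,-0.9,0,0,1,-0.8,-0.9,0,0,1,-0.8,-0.9,0,0,1,-0.8,-0.9,0,0,1,-0.8,-0.9,0,0,1,-0.8,-0.9,0,0,1,-0.5,-0.6,0,0,1,0,0,0,0,1,0,0,0,0]'

```text
time: 2.1
position: [0.4981, 0.2183, 0.327]
tool_rot: [0.001, 1.0, 0.0, -0.001]
ft_force: [-0.6, 0.3, -0.8]
grip_width: 0.0872
grip_force: 0.0
```

```bash
python3 - <<'E'
from h import *
import pickle
W=robot.camera('wrist'); pickle.dump(W,open('w1.pkl','wb')); save(W,'w1.png'); print(W['mtx'],ray(W,(256,192),True),robot.get_obs()['position'])
E
```

```text
[[297.31863964   0.         250.80861514]
 [  0.         297.31863964 191.97036482]
 [  0.           0.           1.        ]] (array([0.43247739, 0.21816903, 0.48986264]), array([ 0.24147293,  0.01683513, -0.97026151])) [0.49771523 0.21881631 0.32713482]
```

View pics/w1.png

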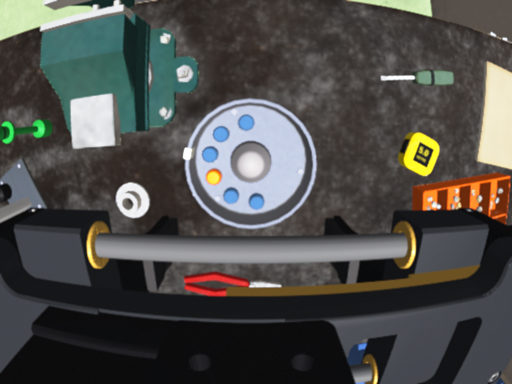

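The wrist view shows the bowl centred near (250,162), mark at (188,154), tracer at (213,177) and the vice upper left. I'll refine the bowl, mark and bead positions from it.

```bash
cat >> h.py <<'E'
def projw(c,X):
    R,t,K=P(c); X=(R@np.array(X,float).T).T+t; r=np.hypot(X[:,0],X[:,1]); th=np.arctan2(r,X[:,2]); s=th/np.maximum(r,1e-9)
    return np.stack([K[0,0]*X[:,0]*s+K[0,2],K[1,1]*X[:,1]*s+K[1,2]],1)
E
python3 - <<'E'
from h import *
import pickle
from scipy.optimize import least_squares
W=pickle.load(open('w1.pkl','rb')); np.set_printoptions(precision=4,suppress=True)
g=cv2.cvtColor(W['image'],cv2.COLOR_RGB2GRAY).astype(np.float32)
pts=[];c0=np.array([.4995,.2179])
for a in np.arange(0,2*np.pi,.1):
    rs=np.arange(.088,.108,.0005)
    uv=projw(W,[[c0[0]+r*np.cos(a),c0[1]+r*np.sin(a),.06] for r in rs]).astype(np.float32)
    v=cv2.remap(g,uv[:,0],uv[:,1],cv2.INTER_LINEAR).ravel()
    i=np.argmin(np.gradient(cv2.GaussianBlur(v[:,None],(1,9),0).ravel())); pts.append(c0+rs[i]*np.array([np.cos(a),np.sin(a)]))
pts=np.array(pts); f=least_squares(lambda p:np.hypot(*(pts-p[:2]).T)-p[2],[*c0,.098],loss='soft_l1',f_scale=.001); print('bowl',f.x,np.median(abs(f.fun)))
b=f.x[:2]
wm=blobs(W,(0,0,225),(180,25,255),(178,140,20,30)); print(wm)
m=onz(W,wm[0][0],.06,True)[:2]-b; ma=np.arctan2(m[1],m[0]); print('mark',np.hypot(*m),np.degrees(ma))
for n,lo,hi in(('or',(8,120,120),(21,255,255)),('bl',(98,120,100),(115,255,255))):
    for c,st in blobs(W,lo,hi,(185,100,130,120),40):
        q=onz(W,c,.027,True)[:2]-b; print(n,st,np.hypot(*q),np.degrees(np.arctan2(q[1],q[0])-ma))
E
```

```text
bowl [0.4994 0.2172 0.0976] 0.0001733450195390701
[(array([186.97, 153.22]), [183, 147, 9, 14, 89])]
mark 0.09518584539736812 -101.50322671478175
or [206, 169, 15, 16, 70] 0.06104989443593083 30.844267966094684
bl [239, 115, 15, 15, 161] 0.06315813024927228 -72.19384041978263
bl [214, 127, 14, 14, 163] 0.06471623986054183 -32.86628450768639
bl [203, 147, 14, 15, 166] 0.06555526990254477 -0.44179806468643484
bl [224, 189, 14, 14, 159] 0.06260414459804213 71.00192671169206
bl [250, 194, 14, 15, 159] 0.0644229843194898 109.82378204064769
```

Request:
play_rows --steps '[1,-0.1,-1,0,0,1,-0.1,-1,0,0,1,-0.1,-1,0,0,1,-0.1,-1,0,0,1,-0.1,-1,0,0,1,-0.1,-1,0,0,1,-0.1,-1,0,0,1,-0.1,-1,0,0,1,-0.1,-1,0,0,1,-0.1,-1,0,0]'

```text
time: 3.15
position: [0.5279, -0.0809, 0.3276]
tool_rot: [-0.001, 1.0, 0.0, -0.0]
ft_force: [0.5, 0.4, 0.2]
grip_width: 0.087
grip_force: 0.0
```

Request:
play_rows --steps '[1,-0.1,-1,0,0,1,-0.1,-1,0,0,1,-0.1,-1,0,0,1,-0.1,-1,0,0,1,0,-1,0,0,1,0,-1,0,0,1,0,-0.5,0,0,1,0,0,0,0,1,0,0,0,0,1,0,0,0,0]'

```text
time: 4.15
position: [0.5402, -0.2746, 0.3276]
tool_rot: [-0.0, 1.0, 0.001, -0.0]
ft_force: [0.8, 0.2, -1.0]
grip_width: 0.0872
grip_force: 0.0
```

```bash
python3 - <<'E'
from h import *
import pickle
W=robot.camera('wrist'); pickle.dump(W,open('w2.pkl','wb')); save(W,'w2.png'); o=robot.get_obs(); print(o['position'],o['q'])
E
```

```text
[ 0.54025541 -0.27478195  0.3277151 ] [-6.54926088e-01  4.03312418e-01  1.34601283e+00  4.73278921e-04
  1.39272661e+00 -2.22680760e+00]
```

View pics/w2.png

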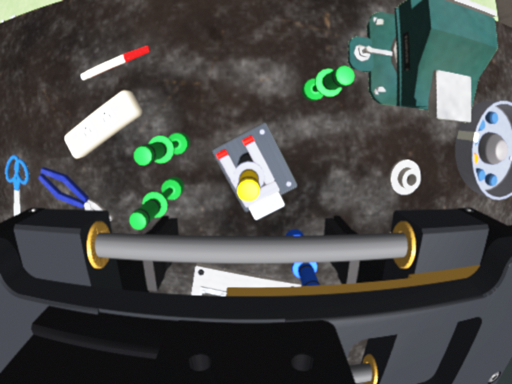

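The wrist view shows the yellow handle at (248,186) in the fork, with red lips at (221,154) and (248,140). Measuring them.

```bash
python3 - <<'E'
from h import *
import pickle
np.set_printoptions(precision=4,suppress=True)
W=pickle.load(open('w2.pkl','rb')); T=pickle.load(open('c0.pkl','rb'))['top']
y=blobs(W,(22,120,200),(35,255,255),(230,160,40,50),20); print(y)
y2=blobs(W,(22,120,80),(35,255,255),(230,160,40,50),20); print(y2)
print(tri(ray(W,y[0][0],True),ray(T,(333.4,195.5))), onz(W,y[0][0],.223,True))
rd=blobs(W,(0,150,120),(8,255,255),(210,130,50,35),8)
for c,st in rd: print(st,onz(W,c,.152,True))
for c,p in zip(sorted(c[0].tolist() for c in rd),[(339.17,205.5),(330.5,210)]): print(tri(ray(W,c,True),ray(T,p)))
E
```

```text
[(array([247.19, 189.67]), [237, 179, 23, 22, 344])]
[(array([247.66, 185.29]), [237, 170, 23, 31, 502])]
(array([ 0.5403, -0.2777,  0.2142]), np.float64(0.0020886447318744904)) [ 0.5391 -0.2782  0.223 ]
[243, 136, 11, 9, 53] [ 0.4981 -0.2783  0.152 ]
[217, 150, 11, 8, 53] [ 0.5137 -0.3081  0.152 ]
(array([ 0.512 , -0.3071,  0.1612]), np.float64(0.0012373831126064351))
(array([ 0.497 , -0.2784,  0.1519]), np.float64(0.002246236000936738))
```

Request:
play_rows --steps '[1,0.04,-0.06,1,0,1,0,0,1,0,1,0,0,1,0,1,0,0,1,0,1,0,0,0.6,0,1,0,0,0.6,0,1,0,0,0.23,0,1,0,0,0,0,-1,0,0,0,0,-1,0,0,0,0]' --grip_force 40

```text
time: 5.2
position: [0.5397, -0.2786, 0.1659]
tool_rot: [0.0, 1.0, -0.001, 0.001]
ft_force: [0.0, -1.1, 0.3]
grip_width: 0.0781
grip_force: 0.0
```

Request:
play_rows --steps '[-1,0,0,0,0,-1,0,0,0,0,-1,0,0,0,0,-1,0,0,0,0,-1,0,0,0,0,-1,0,0,0,0,-1,0,0,0,0,-1,0,0,0,0,-1,0,0,0,0,-1,0,0,0,0]'

```text
time: 6.2
position: [0.5389, -0.2781, 0.1646]
tool_rot: [0.0, 1.0, 0.0, -0.0]
ft_force: [0.2, 0.3, -0.1]
grip_width: 0.0213
grip_force: 40.0
```

Request:
play_rows --steps '[-1,0,0,-0.4,0,-1,0,0,-0.4,0,-1,0,0,0,0,-1,0.5,-0.26,0,0,-1,0.5,-0.26,0,0,-1,0.5,-0.26,0,0,-1,0.5,-0.26,0,0,-1,0.5,-0.26,0,0,-1,0.3,-0.16,0,0,-1,0,0,0,0]'

```text
time: 7.2
position: [0.4534, -0.323, 0.1887]
tool_rot: [0.002, 1.0, 0.0, -0.0]
ft_force: [0.4, 0.3, -1.9]
grip_width: 0.0212
grip_force: 40.0
```

Request:
play_rows --steps '[-1,0,0,-1,0,-1,0,0,-1,0,-1,0,0,-1,0,-1,0,0,-1,0,-1,0,0,-0.8,0,-1,-0.1,1,0,0,-1,-0.1,1,0,0,-1,-0.1,1,0,0,-1,-0.1,1,0,0,-1,-0.1,1,0,0]'

```text
time: 8.2
position: [0.4704, -0.1705, 0.3327]
tool_rot: [0.0, 1.0, 0.0, 0.0]
ft_force: [0.8, 0.7, -1.8]
grip_width: 0.0214
grip_force: 40.0
```

Request:
play_rows --steps '[-1,-0.1,1,0,0,-1,-0.1,1,0,0,-1,-0.1,1,0,0,-1,-0.1,1,0,0,-1,-0.1,1,0,0,-1,-0.1,1,0,0,-1,-0.1,1,0,0,-1,-0.1,1,0,0,-1,-0.1,1,0,0,-1,-0.1,1,0,0]'

```text
time: 9.2
position: [0.5003, 0.1297, 0.3327]
tool_rot: [0.0, 1.0, 0.0, 0.0]
ft_force: [0.0, -0.2, -2.1]
grip_width: 0.0212
grip_force: 40.0
```

Request:
play_rows --steps '[-1,-0.1,1,0,0,-1,-0.1,1,0,0,-1,-0.1,1,0,0,-1,-0.08,1,0,0,-1,0,0.9,0,0,-1,0,0,0,0,-1,0,0,0,0,-1,0,0,1,0,-1,0,0,1,0,-1,0,0,0,0]'

```text
time: 10.2
position: [0.5087, 0.2728, 0.2687]
tool_rot: [0.001, 1.0, -0.002, -0.005]
ft_force: [-0.7, -0.2, -2.2]
grip_width: 0.0212
grip_force: 40.0
```

```bash
python3 - <<'E'
from h import *
import pickle
C={n:robot.camera(n) for n in('top','wrist','scene')}
pickle.dump(C,open('c3.pkl','wb'));o=robot.get_obs(); print(o['position'],o['time'])
a=[]
for n,(x,y,w,h) in (('top',(156,150,100,95)),('wrist',(160,80,200,190)),('scene',(150,130,100,95))):
    a.append(cv2.resize(C[n]['image'][y:y+h,x:x+w],(260,247),interpolation=cv2.INTER_CUBIC))
cv2.imwrite('pics/c3.png',cv2.cvtColor(np.hstack(a),cv2.COLOR_RGB2BGR))
E
```

```text
[0.51281536 0.27450687 0.27393266] 10.35
```

View pics/c3.png

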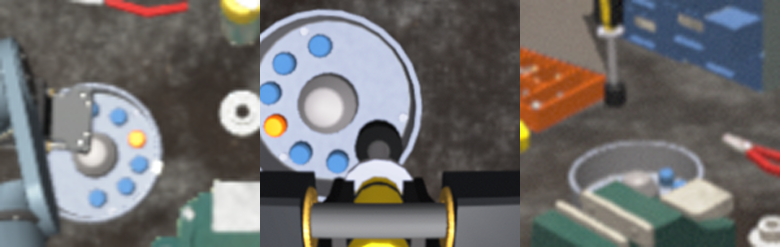

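Request:
play_rows --steps '[-1,0,0.1,0.6,0,-1,0,0,0.6,0,-1,0,0,0.6,0,-1,0,0,0.6,0,-1,0,0,0.6,0,-1,0,0,0.6,0,-1,0,0,0.6,0,-1,0,0,0.3,0,-1,0,0,0,0,-1,0,0,0,0]'

```text
time: 11.35
position: [0.513, 0.2781, 0.1389]
tool_rot: [0.0, 1.0, 0.0, 0.001]
ft_force: [0.4, -0.8, -2.4]
grip_width: 0.021
grip_force: 40.0
```

```bash
python3 - <<'E'
from h import *
import pickle
W=robot.camera('wrist');o=robot.get_obs(); print(o['position'],o['time'],o['ft_force'])
uv=projw(W,[[.4995,.2175,.055],[*o['position'][:2],.02]]); print(uv)
cv2.imwrite('pics/w4.png',cv2.resize(cv2.cvtColor(W['image'],cv2.COLOR_RGB2BGR)[40:240,120:400],None,fx=2.5,fy=2.5))
b=np.array([.4995,.2175]); ma=np.radians(-101.7)
for d in range(180,660,60):
    th=np.radians(np.arange(d,d+61,6))+ma; p=b+.061*np.stack([np.cos(th),np.sin(th)],1); s=np.diff(p,axis=0)
    print(d,p[0].round(4),p[-1].round(4),[( round(-x/.03,2),round(y/.03,2)) for x,y in s])
E
```

```text
[0.51302291 0.27819741 0.13905681] 11.4 [ 0.07097139 -0.21090191 -1.87785944]
[[180.91040547 181.21250517]
 [251.14242955 187.05369991]]
180 [0.5119 0.2772] [0.454  0.2581] [(np.float64(0.21), np.float64(0.03)), (np.float64(0.21), np.float64(0.01)), (np.float64(0.21), np.float64(-0.01)), (np.float64(0.21), np.float64(-0.03)), (np.float64(0.21), np.float64(-0.06)), (np.float64(0.2), np.float64(-0.08)), (np.float64(0.19), np.float64(-0.1)), (np.float64(0.18), np.float64(-0.12)), (np.float64(0.16), np.float64(-0.13)), (np.float64(0.15), np.float64(-0.15))]
240 [0.454  0.2581] [0.4416 0.1983] [(np.float64(0.13), np.float64(-0.17)), (np.float64(0.11), np.float64(-0.18)), (np.float64(0.1), np.float64(-0.19)), (np.float64(0.08), np.float64(-0.2)), (np.float64(0.05), np.float64(-0.21)), (np.float64(0.03), np.float64(-0.21)), (np.float64(0.01), np.float64(-0.21)), (np.float64(-0.01), np.float64(-0.21)), (np.float64(-0.03), np.float64(-0.21)), (np.float64(-0.06), np.float64(-0.21))]
300 [0.4416 0.1983] [0.4871 0.1578] [(np.float64(-0.08), np.float64(-0.2)), (np.float64(-0.1), np.float64(-0.19)
[... 1733 characters left out ...]
, (np.float64(0.21), np.float64(-0.03)), (np.float64(0.21), np.float64(-0.06)), (np.float64(0.2), np.float64(-0.08)), (np.float64(0.19), np.float64(-0.1)), (np.float64(0.18), np.float64(-0.12)), (np.float64(0.16), np.float64(-0.13)), (np.float64(0.15), np.float64(-0.15))]
600 [0.454  0.2581] [0.4416 0.1983] [(np.float64(0.13), np.float64(-0.17)), (np.float64(0.11), np.float64(-0.18)), (np.float64(0.1), np.float64(-0.19)), (np.float64(0.08), np.float64(-0.2)), (np.float64(0.05), np.float64(-0.21)), (np.float64(0.03), np.float64(-0.21)), (np.float64(0.01), np.float64(-0.21)), (np.float64(-0.01), np.float64(-0.21)), (np.float64(-0.03), np.float64(-0.21)), (np.float64(-0.06), np.float64(-0.21))]
```

View pics/w4.png

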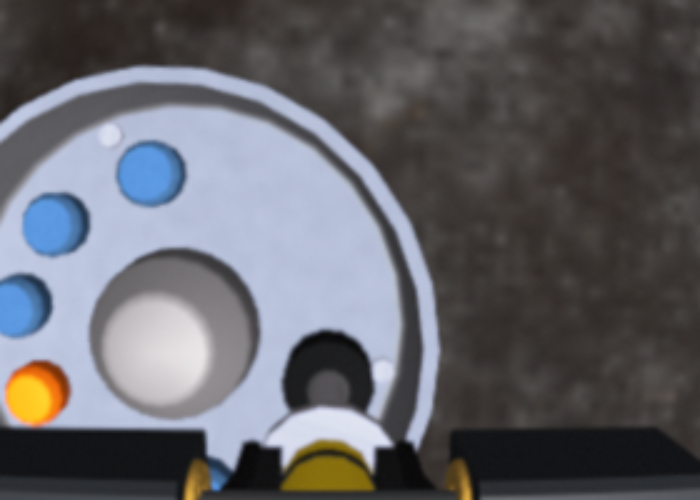

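Request:
play_rows --steps '[-1,0.21,0.03,0,0,-1,0.21,0.01,0,0,-1,0.21,-0.01,0,0,-1,0.21,-0.03,0,0,-1,0.21,-0.06,0,0,-1,0.2,-0.08,0,0,-1,0.19,-0.1,0,0,-1,0.18,-0.12,0,0,-1,0.16,-0.13,0,0,-1,0.15,-0.15,0,0]'

```text
time: 12.4
position: [0.4536, 0.2583, 0.1377]
tool_rot: [0.0, 1.0, 0.0, 0.0]
ft_force: [-0.1, -0.2, -1.7]
grip_width: 0.0215
grip_force: 40.0
```

Request:
play_rows --steps '[-1,0.13,-0.17,0,0,-1,0.11,-0.18,0,0,-1,0.1,-0.19,0,0,-1,0.08,-0.2,0,0,-1,0.05,-0.21,0,0,-1,0.03,-0.21,0,0,-1,0.01,-0.21,0,0,-1,-0.01,-0.21,0,0,-1,-0.03,-0.21,0,0,-1,-0.06,-0.21,0,0]'

```text
time: 13.4
position: [0.4417, 0.1982, 0.1377]
tool_rot: [0.0, 1.0, 0.0, 0.0]
ft_force: [-0.1, 0.8, -1.9]
grip_width: 0.0213
grip_force: 40.0
```

```bash
cat > beads.py <<'E'
from h import *
import sys
np.set_printoptions(precision=4,suppress=True)
b=np.array([.4995,.2175]); ma=-101.7
o=robot.get_obs(); q=o['position'][:2]-b; print('foot',o['position'],'r %.4f ang %.1f'%(np.hypot(*q),(np.degrees(np.arctan2(q[1],q[0]))-ma)%360),'F',o['ft_force'].round(1),'t',o['time'])
for n in('wrist','top'):
    c=robot.camera(n)
    for k,lo,hi in(('or',(8,120,120),(21,255,255)),('bl',(98,110,100),(115,255,255))):
        for u,st in blobs(c,lo,hi,None,10 if n=='top' else 40):
            p=onz(c,u,.026,n=='wrist')[:2]-b
            if np.hypot(*p)<.1: print(n,k,st[4],'r %.3f ang %.0f'%(np.hypot(*p),(np.degrees(np.arctan2(p[1],p[0]))-ma)%360))
    if len(sys.argv)>1 and n=='wrist': save(c,sys.argv[1])
E
python3 beads.py
```

```text
foot [0.4417 0.1982 0.1377] r 0.0609 ang 300.2 F [-0.1  0.8 -1.9] t 13.4
wrist or 130 r 0.074 ang 5
wrist or 142 r 0.037 ang 184
wrist or 65 r 0.079 ang 31
wrist bl 1021 r 0.069 ang 330
top bl 21 r 0.065 ang 110
top bl 20 r 0.063 ang 71
```

Request:
play_rows --steps '[-1,-0.08,-0.2,0,0,-1,-0.1,-0.19,0,0,-1,-0.12,-0.18,0,0,-1,-0.13,-0.16,0,0,-1,-0.15,-0.15,0,0,-1,-0.17,-0.13,0,0,-1,-0.18,-0.11,0,0,-1,-0.19,-0.1,0,0,-1,-0.2,-0.08,0,0,-1,-0.21,-0.05,0,0]'

```text
time: 14.5
position: [0.4878, 0.158, 0.1376]
tool_rot: [0.0, 1.0, -0.0, -0.0]
ft_force: [-0.8, -0.9, -1.9]
grip_width: 0.0212
grip_force: 40.0
```

```bash
python3 beads.py w5.png
```

```text
foot [0.4878 0.158  0.1376] r 0.0607 ang 0.6 F [-0.8 -0.9 -1.9] t 14.5
wrist or 150 r 0.053 ang 98
wrist bl 51 r 0.083 ang 17
```

View pics/w5.png

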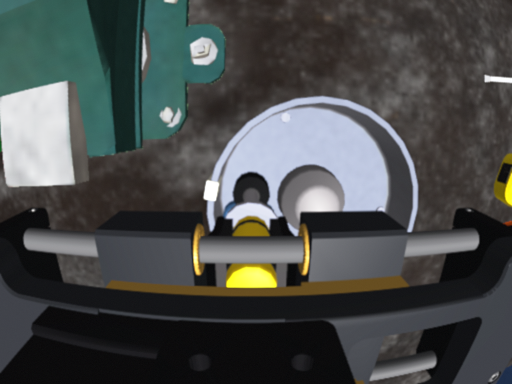

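The foot is beside the mark at (252,190), sits clear of wall and cone, and no beads are left behind it. Continuing.

Request:
play_rows --steps '[-1,-0.21,-0.03,0,0,-1,-0.21,-0.01,0,0,-1,-0.21,0.01,0,0,-1,-0.21,0.03,0,0,-1,-0.21,0.06,0,0,-1,-0.2,0.08,0,0,-1,-0.19,0.1,0,0,-1,-0.18,0.12,0,0,-1,-0.16,0.13,0,0,-1,-0.15,0.15,0,0]'

```text
time: 15.6
position: [0.5455, 0.1777, 0.1376]
tool_rot: [0.0, 1.0, -0.0, -0.0]
ft_force: [-0.5, 0.4, -1.7]
grip_width: 0.0208
grip_force: 40.0
```

Request:
play_rows --steps '[-1,-0.13,0.17,0,0,-1,-0.11,0.18,0,0,-1,-0.1,0.19,0,0,-1,-0.08,0.2,0,0,-1,-0.05,0.21,0,0,-1,-0.03,0.21,0,0,-1,-0.01,0.21,0,0,-1,0.01,0.21,0,0,-1,0.03,0.21,0,0,-1,0.06,0.21,0,0]'

```text
time: 16.6
position: [0.5575, 0.2378, 0.1376]
tool_rot: [0.0, 1.0, -0.0, -0.0]
ft_force: [-0.0, -0.7, -0.9]
grip_width: 0.0212
grip_force: 40.0
```

```bash
python3 beads.py
```

```text
foot [0.5575 0.2378 0.1376] r 0.0614 ang 121.0 F [-0.  -0.7 -0.9] t 16.6
wrist or 223 r 0.048 ang 179
wrist bl 2611 r 0.063 ang 168
```

Request:
play_rows --steps '[-1,0.08,0.2,0,0,-1,0.1,0.19,0,0,-1,0.12,0.18,0,0,-1,0.13,0.16,0,0,-1,0.15,0.15,0,0,-1,0.17,0.13,0,0,-1,0.18,0.11,0,0,-1,0.19,0.1,0,0,-1,0.2,0.08,0,0,-1,0.21,0.05,0,0]'

```text
time: 17.7
position: [0.5113, 0.2781, 0.1377]
tool_rot: [0.0, 1.0, 0.0, 0.0]
ft_force: [-0.6, 0.7, -2.7]
grip_width: 0.0212
grip_force: 40.0
```

```bash
python3 beads.py w6.png
```

```text
foot [0.5113 0.2781 0.1377] r 0.0617 ang 180.6 F [-0.6  0.7 -2.7] t 17.7
wrist or 215 r 0.052 ang 237
wrist or 165 r 0.073 ang 106
wrist bl 2667 r 0.065 ang 226
top or 13 r 0.057 ang 239
top bl 12 r 0.048 ang 214
top bl 27 r 0.066 ang 259
```

View pics/w6.png

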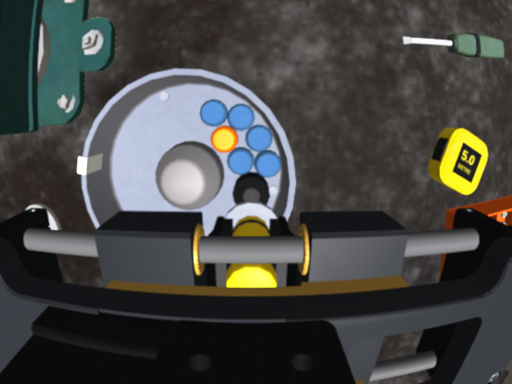

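The view shows all six beads packed ahead of the foot, with the tracer at (224,139), 57° ahead of it. I'll push about 120° more.

Request:
play_rows --steps '[-1,0.21,0.03,0,0,-1,0.21,0.01,0,0,-1,0.21,-0.01,0,0,-1,0.21,-0.03,0,0,-1,0.21,-0.06,0,0,-1,0.2,-0.08,0,0,-1,0.19,-0.1,0,0,-1,0.18,-0.12,0,0,-1,0.16,-0.13,0,0,-1,0.15,-0.15,0,0]'

```text
time: 18.8
position: [0.4538, 0.2584, 0.1377]
tool_rot: [0.0, 1.0, 0.0, 0.0]
ft_force: [1.7, 0.3, -2.4]
grip_width: 0.021
grip_force: 40.0
```

Request:
play_rows --steps '[-1,0.13,-0.17,0,0,-1,0.11,-0.18,0,0,-1,0.1,-0.19,0,0,-1,0.08,-0.2,0,0,-1,0.05,-0.21,0,0,-1,0.03,-0.21,0,0,-1,0.01,-0.21,0,0,-1,-0.01,-0.18,0,0,-1,-0.02,-0.1,0,0,-1,0,0,0,0]'

```text
time: 19.8
position: [0.4396, 0.2088, 0.1376]
tool_rot: [0.001, 1.0, -0.0, -0.0]
ft_force: [-0.3, 0.3, -2.6]
grip_width: 0.0214
grip_force: 40.0
```

```bash
python3 beads.py w7.png
```

```text
foot [0.4396 0.2088 0.1376] r 0.0605 ang 290.0 F [-0.3  0.3 -2.6] t 19.8
wrist or 258 r 0.060 ang 354
wrist or 144 r 0.047 ang 188
wrist or 64 r 0.069 ang 32
wrist bl 1374 r 0.071 ang 321
top bl 12 r 0.067 ang 12
```

View pics/w7.png

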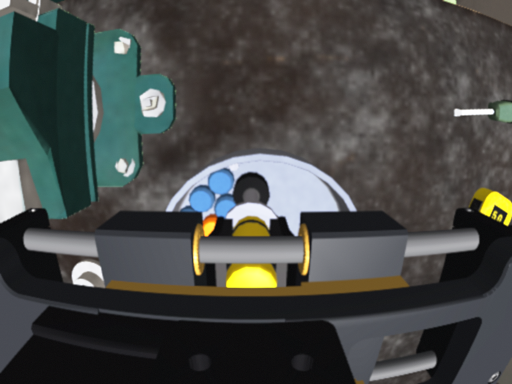

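The tracer is at about 354–357°, right beside the mark at (209,225). I'll back off and lift.

Request:
play_rows --steps '[-1,0.02,0.1,0,0,-1,0.01,0.18,0,0,-1,-0.01,0.2,0,0,-1,0,0,-0.4,0,-1,0,0,-0.8,0,-1,0,0,-1,0,-1,0,0,-1,0,-1,0,0,-1,0,-1,0,0,-1,0,-1,0,0,-1,0]'

```text
time: 20.9
position: [0.4383, 0.2242, 0.3249]
tool_rot: [0.0, 1.0, 0.0, -0.0]
ft_force: [0.4, -0.2, -1.7]
grip_width: 0.0213
grip_force: 40.0
```

```bash
python3 beads.py w8.png
```

```text
foot [0.4383 0.2242 0.3249] r 0.0616 ang 275.5 F [ 0.4 -0.2 -1.7] t 20.9
wrist or 60 r 0.051 ang 345
wrist bl 882 r 0.066 ang 335
top bl 70 r 0.071 ang 349
```

Request:
play_rows --steps '[-1,-0.7,-0.3,-0.3,0,-1,-0.7,-0.8,-0.3,0,-1,-0.6,-1,0,0,-1,0,-1,0,0,-1,0,-1,0,0,-1,0,-1,0,0,-1,0,-1,0,0,-1,0,-1,0,0,-1,0,-1,0,0,-1,0,-1,0,0]'

```text
time: 22.0
position: [0.4978, -0.0499, 0.3398]
tool_rot: [0.0, 1.0, 0.001, -0.001]
ft_force: [0.7, -0.7, -2.6]
grip_width: 0.021
grip_force: 40.0
```

```bash
python3 beads.py w9.png
```

```text
foot [ 0.4978 -0.0499  0.3398] r 0.2674 ang 11.3 F [ 0.7 -0.7 -2.6] t 22.0
wrist or 72 r 0.053 ang 351
wrist bl 492 r 0.062 ang 336
top bl 93 r 0.065 ang 343
top bl 24 r 0.077 ang 311
```

Request:
play_rows --steps '[-1,0.2,-1,0,0,-1,0.2,-1,0,0,-1,0.2,-1,0,0,-1,0.2,-1,0,0,-1,0.2,-1,0,0,-1,0.2,-1,0,0,-1,0.2,-1,0,0,-1,0.1,-1,0,0,-1,0,-1,0,0,-1,0,-0.1,0,0]'

```text
time: 23.1
position: [0.4535, -0.3249, 0.3399]
tool_rot: [0.002, 1.0, -0.0, -0.0]
ft_force: [0.2, 0.2, -2.2]
grip_width: 0.0208
grip_force: 40.0
```

Request:
play_rows --steps '[-1,0,0,0,0,-1,0,0,1,0,-1,0,0,1,0,-1,0,0,1,0,-1,0,0,1,0,-1,0,0,0.6,0,-1,0,0,0.4,0,-1,0,0,0,0,-1,0,0,0,0,-1,0,0,0,0]'

```text
time: 24.1
position: [0.4543, -0.3228, 0.1929]
tool_rot: [0.0, 1.0, -0.001, 0.001]
ft_force: [-0.1, 0.1, -2.1]
grip_width: 0.0209
grip_force: 40.0
```

```bash
python3 beads.py w10.png; python3 - <<'E'
from h import *
o=robot.get_obs();print(o['position'],o['tool_rot']); save(robot.camera('scene'),'s10.png')
E
```

```text
foot [ 0.4543 -0.3228  0.1929] r 0.5422 ang 6.9 F [-0.1  0.1 -2.1] t 24.1
top bl 95 r 0.065 ang 343
top bl 24 r 0.077 ang 311
[ 0.45401825 -0.32288433  0.19287246] [ 3.67347722e-04  9.99999120e-01 -9.18676630e-04  8.83633033e-04]
```

Request:
play_rows --steps '[-1,-0.3,0.16,0,0,-1,-0.47,0.25,0,0,-1,-0.5,0.26,0,0,-1,-0.5,0.26,0,0,-1,-0.5,0.26,0,0,-1,-0.4,0.2,0,0,-1,-0.16,0.1,0,0,-1,0,0,0,0,-1,0,0,0,0,-1,0,0,0,0]'

```text
time: 25.25
position: [0.5377, -0.278, 0.1916]
tool_rot: [0.001, 1.0, 0.0, -0.0]
ft_force: [0.1, -0.4, -1.5]
grip_width: 0.0211
grip_force: 40.0
```

```bash
python3 - <<'E'
from h import *
o=robot.get_obs();print(o['position'],o['ft_force'])
T=robot.camera('top');S=robot.camera('scene')
a=cv2.resize(T['image'][175:245,156:226],(350,350),interpolation=cv2.INTER_CUBIC)
s=cv2.resize(S['image'][170:270,260:360],(350,350),interpolation=cv2.INTER_CUBIC)
cv2.imwrite('pics/k.png',cv2.cvtColor(np.hstack([a,s]),cv2.COLOR_RGB2BGR))
b=np.array([.4995,.2175])
for h in ((5,80,100),): print([(u,st[4],onz(T,u,.026)[:2]-b) for u,st in blobs(T,h,(24,255,255),(156,175,70,70),3)])
E
```

```text
[ 0.53773101 -0.27802598  0.19156489] [ 0.07149357 -0.35883563 -1.47466498]
[(array([204.42, 214.16]), 19, array([-0.01923235, -0.04723352]))]
```

View pics/k.png

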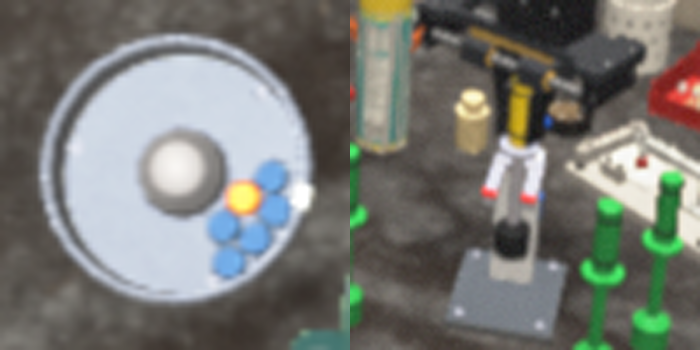

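The tracer is beside the mark (about -10°), all six beads are in the bowl, and the stirrer is between the prongs. Lowering it now.

Request:
play_rows --steps '[-1,-0.03,0,0.2,0,-1,0,0,0.2,0,-1,0,0,0.2,0,-1,0,0,0.2,0,-1,0,0,0.05,0,-1,0,0,0.03,0,-1,0,0,0,0,-1,0,0,0,0,-1,0,0,0,0,-1,0,0,0,0]' --grip_force 40

```text
time: 26.35
position: [0.5394, -0.2778, 0.1655]
tool_rot: [0.0, 1.0, -0.0, 0.0]
ft_force: [-0.1, 0.4, -1.9]
grip_width: 0.0215
grip_force: 40.0
```

Request:
play_rows --steps '[-1,0,0,0.03,0,-1,0,0,0,0,-1,0,0,0,0,0,0,0,0,0,1,0,0,0,0,1,0,0,0,0,1,0,0,0,0,1,0,0,0,0,1,0,0,0,0,1,0,0,0,0]' --grip_force 10

```text
time: 27.35
position: [0.5393, -0.2778, 0.1644]
tool_rot: [0.0, 1.0, -0.0, 0.0]
ft_force: [-0.4, -0.8, -0.2]
grip_width: 0.0702
grip_force: 0.0
```

Request:
play_rows --steps '[1,0,0,0,0,1,0,0,0,0,1,0,0,0,0,1,0,0,-0.5,0,1,0,0,-1,0,1,0,0,-1,0,1,0,0,-1,0,1,0,0,-1,0,1,0,0,-1,0,1,0,0,0,0]'

```text
time: 28.35
position: [0.5414, -0.2793, 0.3345]
tool_rot: [0.0, 1.0, -0.003, 0.004]
ft_force: [0.6, 0.2, 1.2]
grip_width: 0.087
grip_force: 0.0
```

```bash
python3 - <<'E'
from h import *
np.set_printoptions(precision=4,suppress=True)
o=robot.get_obs();print(o['position'],o['ft_force'],o['grip_width'])
W=robot.camera('wrist');S=robot.camera('scene');T=robot.camera('top')
y=blobs(W,(22,120,200),(35,255,255),(220,150,60,60),20);print(y,onz(W,y[0][0],.223,True))
print('S',blobs(S,(22,120,120),(35,255,255),(295,185,30,40)))
print([onz(T,u,.026)[:2]-[.4995,.2175] for u,st in blobs(T,(5,80,100),(24,255,255),(156,175,70,70),3)])
E
```

```text
[ 0.5414 -0.2793  0.3345] [0.5816 0.2378 1.169 ] 0.08704755570927429
[(array([252.09, 186.19]), [242, 176, 23, 21, 326])] [ 0.5395 -0.2792  0.223 ]
S [(array([308.4 , 207.29]), [305, 198, 8, 21, 124])]
[array([-0.0192, -0.0472])]
```

The stirrer is back where it started: its scene-view handle centroid is (308.4,207.3), against (308.2,207.1) at the start. Handing in.

```bash
python3 -c "
from rig import robot
print(robot.hand_in())"
```

```text
the job is handed in; nothing more can be done
None
```

I handed the job in at about 28.5 s of the 72 s allowed; the rig returned no verdict. The last pictures showed the tracer carried once round and back beside the mark (about 10° short), all six beads in the bowl, and the stirrer hung in its fork where it started.

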